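# Stack the stainless medicine pots on their stand

## Robot

A 6-joint arm with a two-finger parallel gripper is mounted at the origin on the work surface. World frame = base frame: x ahead of the robot, y to its left, z up, the work surface at z = 0. Lengths are in mm, angles in rad, forces in N, time in s.
With the tool pointing down it reaches from about 350 to 725 mm from the base axis. Payload 6 kg.
Tool frame: the origin (TCP) lies at the centre of the arm's flange, where the gripper is bolted on; the fingertips stand 173 mm ahead of it and the grasp point (between the pads) lies 155 mm ahead of it; y points along the fingers, z is the direction in which the jaws open and shut, and the axes are right-handed (so a half turn about y gives the same grasp; the last joint's range is limited). The gripper opens to 85 mm and grips with 20 to 120 N. Pads are 22 mm wide; open, the fingers measure 114 mm over their backs; the gripper's body (76 mm by 85 mm) begins 54 mm behind the grasp point. The pads swing forward as they close: fully open they stand 13 mm farther back than shut.
Start: joints at [1.613, 0.04, 0.085, 0, -1.615, -0.334], TCP at [172.579, 574.639, 404.661] pointing down, gripper open.
Joint ranges: [-2.56, 2.56], [-1.29, 2.01], [-1.08, 1.49], [-3.29, 1.98], [-2.81, -0.18], [-2.99, 2.99]. Speed limits (rad/s): [2.57, 2.57, 3.01, 3.14, 3.14, 3.14].

## Interface

Orientations are given as [roll, pitch, yaw] about the fixed x, y, z axes, in that order (R = Rz(yaw) Ry(pitch) Rx(roll)).
In Python, from bench import status, viewer, order gives the robot as it stands.
- The arm moves only by the tool play_rows, never from a script. Its argument "series" is a list of rows, each a list of 7 numbers: the shift along the tool's x, y, z scaled (see below), then the turn, a rotation vector about the tool's x, y, z scaled (see below), then the closure, from 0 (fully open) to 1 (shut). A call has 1 to 10 rows; each row shifts and turns the commanded pose from where the row before left it, along the tool's axes as they then stand; what a row does not reach is not made up. The controller multiplies each number of a shift by 2 cm and each number of a turn by 6 degrees. A row lasts 1/12 s, in which the tool goes at most 41.7 mm and 7.16 degrees, less where a joint would pass 70% of its speed; a pose out of reach is approached as far as the arm can. A call with a number of a shift or a turn outside -1 to 1 is refused whole. A call with a gripper value outside its range is refused whole. The fingers move at their own pace and stop on an object; "grip_force" is the grip in N (left out, the last holds). Time passes only in rows, so rows that do not move let the fingers close. It gives the time, the measured TCP pose, the force and the opening at its end, in the units of the state.
- status.get_obs(): the state, without advancing time (a new reading comes with each control period).
- viewer.camera(name): name is "side" or "top"; returns a dict with "img" (384x512x3 uint8, blue, green, red), "camera_matrix" (3x3 intrinsics, pixels), "D" ([k1, k2, p1, p2, k3] as OpenCV has them; the pictures are not rectified), "R" (3x3) and "t" (3): a world point X has camera coordinates R X + t. Camera axes: x right, y down, z forward; pixel columns grow to the right and rows downward; lengths in mm; the calibration is good to about 2 mm. A picture is of the moment at which its call begins. There is no depth.
- order.job_done(): hands the job in, once; it reports no verdict.
The state is a dict: "time_s": time; "joint_pos": joint angles; "joint_vel": joint speeds; "joint_torque": joint torques, N m; "tcp_pos": TCP position; "orientation": TCP orientation; "contact_force": force on the tool from outside, world axes, zero at the start; "wrist_torque": the same for the moment, N m; "finger_gap": finger opening in mm.
Only numpy, scipy, OpenCV 4.12 (cv2) and the standard library are available. Lean on these libraries where they do the work, as an engineer would, in place of code of your own. Each camera call takes 0.05 s, during which the arm holds its last target.

## Task

Clear up after injection practice by building the steel pots into their tower on the flat black stand, one after another: first the large pot into the stand, then the medium pot into its mouth, then the small pot into that, and last close the small pot with the knobbed lid. Each must sit fully home and upright; set each one down gently without dropping it and let go of it before you fetch the next, and leave the two glass vials standing where they are.

Things in the scene. Friction and masses are not known exactly. Their poses are not given: they have to be found in the camera images.
- stand: Flat round black plastic stand, 100 mm across and 14 mm high, fixed to the table; in its top is a round well 61 mm across and 10 mm deep for the foot of the large pot. Origin on its axis at the table surface, z up.
- large_pot_center (a point): The large thick-walled steel pot: body 70 mm across, 50 mm high over all, 160 g, open mouth 50 mm across, 30 mm deep. Its lowest 8 mm are a tapered foot, 58 mm across at its top, 52 mm at its bottom. Starts upright on the table. Point: on its axis, half-way up (25 mm above its underside), z up. Home, its shoulder rests on the rim below and this point is 31 mm above the stand's origin.
- medium_pot_center (a point): The medium thick-walled steel pot: body 58 mm across, 46 mm high over all, 110 g, open mouth 38 mm across, 26 mm deep. Its lowest 8 mm are a tapered foot, 47 mm across at its top, 41 mm at its bottom. Starts upright on the table. Point: on its axis, half-way up (23 mm above its underside), z up. Home, its shoulder rests on the rim below and this point is 40 mm above the large pot's point.
- small_pot_center (a point): The small thick-walled steel pot: body 46 mm across, 42 mm high over all, 70 g, open mouth 26 mm across, 22 mm deep. Its lowest 8 mm are a tapered foot, 35 mm across at its top, 29 mm at its bottom. Starts upright on the table. Point: on its axis, half-way up (21 mm above its underside), z up. Home, its shoulder rests on the rim below and this point is 36 mm above the medium pot's point.
- lid_knob (a point): The lid: steel disc 34 mm across, 5 mm thick, with an upright black knob 20 mm across, 28 mm tall; below it an 8 mm long tapered foot (23 mm across at its top, 17 at its bottom); 41 mm high over all, 40 g. Starts upright on its foot. Point: on its axis, mid-height of the knob, 27 mm above its underside, z up. Home in the small pot's mouth, this point is 40 mm above that pot's point.
- vial_left_center (a point): A loose glass vial with a metal cap standing among the things, 24 mm across, 40 mm high; not part of the job. Point: its centre, 20 mm above the table.
- vial_right_center (a point): A second such glass vial, 24 mm across, 40 mm high; not part of the job. Point: its centre, 20 mm above the table.
Not all that is in view belongs to the job. Leave any blue or yellow look-alike of the part that bears lid_knob alone.

How it is judged (in metres and radians):
On the way, in this order (a step that is already met when the one before it is completed fails the run):
1. the large pot is home in the stand and released (horizontal distance between large_pot_center and stand below 0.006 m and z of large_pot_center in the frame of stand between 0.027 and 0.034 m and angle between large_pot_center's own z axis and vertical below 0.08 rad and contact force between large_pot and the fingers below 0.2 N and linear speed of large_pot below 0.03 m/s), for 0.2 s.
2. the medium pot is home in the large pot and released (all of step 1 and horizontal distance between medium_pot_center and large_pot_center below 0.006 m and z of medium_pot_center in the frame of large_pot_center between 0.036 and 0.043 m and angle between medium_pot_center's own z axis and vertical below 0.08 rad and contact force between medium_pot and the fingers below 0.2 N and linear speed of medium_pot below 0.03 m/s), for 0.2 s.
3. the small pot is home in the medium pot and released (all of step 2 and horizontal distance between small_pot_center and medium_pot_center below 0.006 m and z of small_pot_center in the frame of medium_pot_center between 0.032 and 0.039 m and angle between small_pot_center's own z axis and vertical below 0.08 rad and contact force between small_pot and the fingers below 0.2 N and linear speed of small_pot below 0.03 m/s), for 0.2 s.
At the end, for the whole second after the job is handed in: The large pot is in the stand, the medium pot in the large one, the small pot in the medium one and the lid in the small one: each centred within 6 mm on what is below it, down to within 3 mm of its home height, upright within 0.08 rad, released and at rest (slower than 3 cm/s) (all of step 3 and horizontal distance between lid_knob and small_pot_center below 0.006 m and z of lid_knob in the frame of small_pot_center between 0.036 and 0.043 m and angle between lid_knob's own z axis and vertical below 0.08 rad and contact force between lid and the fingers below 0.2 N and linear speed of lid below 0.03 m/s); the robot touches nothing.
It fails at once if the large pot falls freely: dropped from more than about 2 cm (contact force between large_pot and the fingers below 0.01 N and linear speed of large_pot above 0.65 m/s).
It fails at once if the medium pot falls freely: dropped from more than about 2 cm (contact force between medium_pot and the fingers below 0.01 N and linear speed of medium_pot above 0.65 m/s).
It fails at once if the small pot falls freely: dropped from more than about 2 cm (contact force between small_pot and the fingers below 0.01 N and linear speed of small_pot above 0.65 m/s).
It fails at once if the lid falls freely: dropped from more than about 2 cm (contact force between lid and the fingers below 0.01 N and linear speed of lid above 0.65 m/s).
It fails at once if a glass vial is knocked over or pushed more than 4 cm (angle between any of vial_left_center, vial_right_center's own z axis and vertical above 0.6 rad or distance of any of vial_left_center, vial_right_center from where it was at the start of the episode above 0.04 m).
It also fails if it takes over 120 s, if anything falls off the work surface, if the arm or the gripper's body presses on something with over 40 N, if the wrist force passes 120 N, or if a joint passes its speed limit or range.

## Working session

There is one attempt and no reset: what is moved stays moved. The work goes in short steps, Python scripts to look and compute and a tool call to move; the robot and the scene stay as the last step left them, time stands still between calls to the robot, and variables do not carry over. Pictures are saved under pics/ and viewed, and the job is handed in when it is done.

Besides the shell and the picture viewer there is one more tool, called after "Emit:" by a JSON object that holds its "api" and its "payload". play_rows: Moves the arm, as the interface text tells. Shifts and turns lie within -1 to 1; 1 stands for 2 cm of shift or 6 degrees of turn. Its arguments: {"type":"object","properties":{"series":{"type":"array"},"grip_force":{"type":"number"}},"required":["series"]}

```bash
mkdir -p pics; ls
python3 - <<'E'
from bench import status, viewer
import cv2,numpy as np
print(status.get_obs())
for n in("side","top"):
    c=viewer.camera(n); cv2.imwrite(f"pics/{n}0.png",c["img"]); 
    print(n,c["camera_matrix"],c["D"],c["R"],c["t"])
E
```

```text
pics
{'time_s': 0.0, 'joint_pos': array([ 1.61271363e+00,  4.08184565e-02,  8.37908662e-02, -4.79999799e-04,
       -1.61554682e+00, -3.33679800e-01]), 'joint_vel': array([-0.00095339,  0.00089397,  0.0001924 ,  0.00191484, -0.00049005,
        0.00141335]), 'joint_torque': array([ 1.22195420e-04, -3.68204927e+01,  3.47425497e+01,  6.93261355e+00,
       -5.31276630e-03,  1.00439507e-05]), 'tcp_pos': array([172.48810637, 574.63834576, 403.66065623]), 'orientation': array([-1.56895926e+00,  1.29252134e-04,  2.84985132e+00]), 'contact_force': array([ 0.02231241, -0.00443558,  0.68745354]), 'wrist_torque': array([-0.01729066, -0.01646939, -0.02023684]), 'finger_gap': 85.15277550987541}
side [[473.1653673    0.         262.01340519]
 [  0.         473.1653673  187.13124433]
 [  0.           0.           1.        ]] [-0.00870635  0.          0.          0.          0.        ] [[-0.97236662 -0.23316924 -0.01162994]
 [-0.17368414  0.75579147 -0.63135812]
 [ 0.1560031  -0.61189162 -0.7754042 ]] [515.17158243  96.07961168 898.35714237]
top [[474.56894266   0.         255.25387978]
 [  0.         474.56894266 193.03897919]
 [  0.           0.           1.        ]] [-0.05993875  0.          0.          0.          0.        ] [[ 7.36851864e-03 -9.99972817e-01 -2.66645500e-04]
 [-9.94222659e-01 -7.29759178e-03 -1.07088979e-01]
 [ 1.07084122e-01  1.05419214e-03 -9.94249405e-01]] [   3.14058483  550.27220999 1024.78091285]
```

View pics/side0.png

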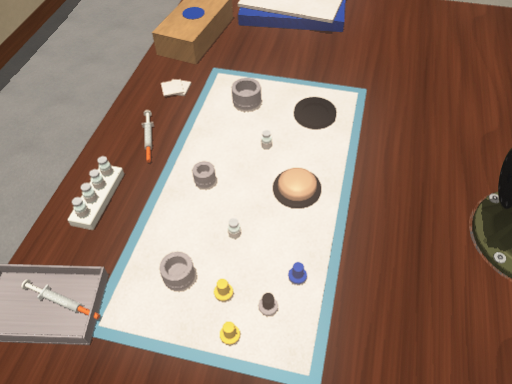

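View pics/top0.png

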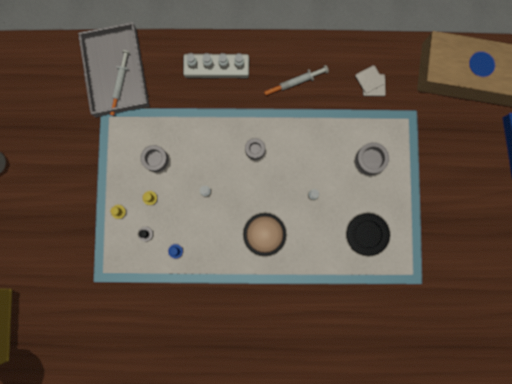

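The top view shows the large pot at (372,158), medium at (154,158), small at (255,149), and the stand at (368,234). The lid with the black knob is at (145,234), the vials at (205,191) and (313,195), and the yellow and blue look-alikes at lower left. The injection pad at (265,234) is an obstacle. I'll enlarge both views for measuring.

Run:
```python
import cv2,numpy as np
def crop(im,cs,w,s,name):
    t=[cv2.resize(im[max(0,y-w):y+w,max(0,x-w):x+w],(s,s),interpolation=cv2.INTER_CUBIC) for x,y in cs]
    cv2.imwrite(name,np.vstack([np.hstack(t[:3]),np.hstack(t[3:6])]))
t=cv2.imread('pics/top0.png');s=cv2.imread('pics/side0.png')
crop(t,[(372,158),(154,158),(255,149),(368,234),(145,234),(205,191)],25,250,'pics/tc.png')
crop(s,[(246,94),(177,270),(204,175),(315,112),(268,302),(234,228)],25,250,'pics/sc.png')
```

```text
(no output)
```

View pics/tc.png

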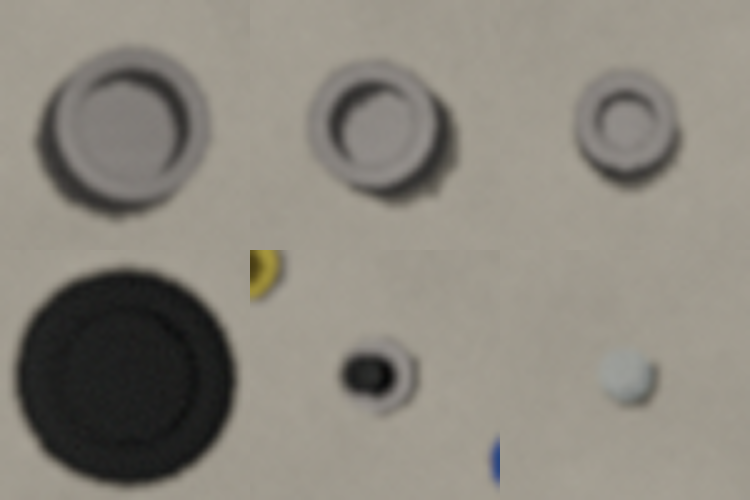

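View pics/sc.png

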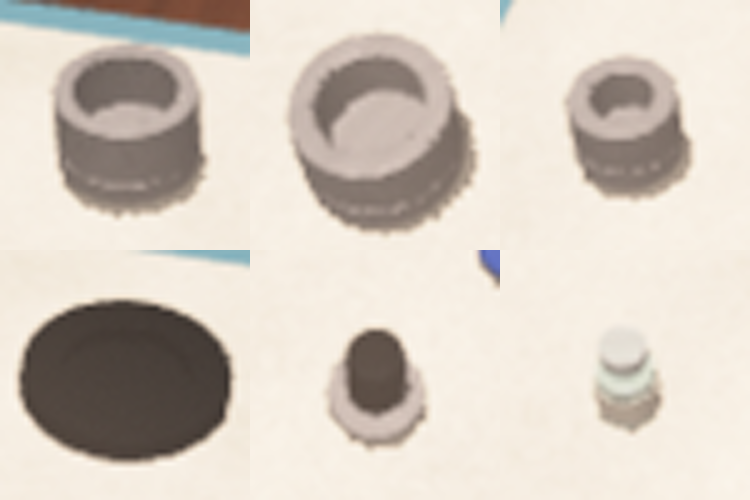

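Run:
```python
import cv2,numpy as np
t=cv2.imread('pics/top0.png').astype(int);s=cv2.imread('pics/side0.png').astype(int)
for im,y,x0,x1 in((t,158,345,395),(t,149,238,270),(t,234,340,396),(t,234,132,160),(s,94,228,266),(s,85,228,266),(s,270,155,200),(s,302,252,284)):
    print(y,x0,[tuple(int(k) for k in v) for v in im[y,x0:x1:1]])
```

```text
158 345 [(144, 156, 161), (144, 156, 161), (144, 155, 160), (143, 155, 160), (144, 156, 162), (145, 157, 162), (146, 157, 163), (146, 158, 164), (139, 150, 156), (116, 125, 131), (79, 85, 88), (58, 61, 62), (69, 72, 75), (100, 104, 108), (122, 125, 130), (126, 130, 133), (120, 124, 128), (118, 123, 127), (120, 123, 128), (122, 126, 130), (123, 127, 131), (123, 127, 130), (122, 126, 130), (123, 126, 131), (122, 126, 131), (121, 126, 130), (121, 126, 130), (121, 125, 129), (121, 125, 129), (121, 125, 129), (120, 125, 129), (120, 124, 129), (120, 124, 129), (119, 123, 127), (120, 125, 128), (116, 119, 124), (96, 100, 104), (71, 73, 76), (53, 56, 57), (71, 74, 76), (104, 108, 112), (120, 124, 128), (119, 123, 127), (119, 125, 129), (132, 141, 147), (142, 153, 158), (145, 157, 162), (145, 156, 162), (145, 156, 162), (145, 157, 162)]
149 238 [(143, 155, 160), (143, 155, 161), (144, 156, 161), (144, 155, 161), (144, 155, 161), (141, 154, 158), (132, 142, 146), (122, 129, 133), (126, 129, 134), (129, 133, 137), (118, 122, 126), (101, 104, 108), (105, 109, 112), (127, 131, 135), (136, 141, 14
[... 3452 characters left out ...]
181, 198), (142, 150, 167), (111, 119, 133), (100, 108, 122), (99, 107, 121), (114, 126, 141), (135, 150, 166), (191, 210, 227), (229, 240, 248), (229, 240, 248), (230, 241, 248)]
302 252 [(228, 239, 247), (228, 239, 247), (228, 240, 247), (228, 239, 247), (229, 240, 248), (229, 240, 248), (220, 233, 242), (196, 209, 226), (184, 193, 210), (168, 177, 194), (116, 124, 140), (69, 79, 92), (72, 80, 94), (74, 83, 96), (76, 84, 98), (76, 85, 98), (77, 85, 98), (76, 85, 98), (73, 81, 95), (71, 80, 93), (70, 78, 92), (78, 86, 100), (143, 152, 168), (182, 192, 209), (181, 190, 208), (207, 222, 234), (229, 240, 247), (230, 241, 248), (229, 240, 248), (229, 240, 247), (228, 239, 247), (227, 239, 247)]
```

```bash
cat > h.py <<'E'
import cv2,numpy as np
from scipy.optimize import least_squares
def cap(tag):
    from bench import viewer
    C={}
    for n in("side","top"):
        c=viewer.camera(n); C[n]={k:np.array(c[k]) for k in c}
        cv2.imwrite(f"pics/{n}_{tag}.png",c["img"])
    np.save(f"cap_{tag}.npy",C,allow_pickle=True); return C
def ray(c,p):
    u=cv2.undistortPoints(np.array(p,float).reshape(-1,1,2),c["camera_matrix"],c["D"]).reshape(-1,2)
    d=np.c_[u,np.ones(len(u))]@c["R"]; return -c["R"].T@c["t"], d/np.linalg.norm(d,axis=1)[:,None]
def plane(c,p,z):
    o,d=ray(c,p); return o+d*((z-o[2])/d[:,2])[:,None]
def proj(c,X):
    return cv2.projectPoints(np.array(X,float).reshape(-1,1,3),cv2.Rodrigues(c["R"])[0],c["t"],c["camera_matrix"],c["D"])[0].reshape(-1,2)
def tri(C,ps,pt):
    o1,d1=ray(C["side"],ps);o2,d2=ray(C["top"],pt);d1,d2=d1[0],d2[0]
    k=np.linalg.lstsq(np.c_[d1,-d2],o2-o1,rcond=None)[0]
    a=o1+k[0]*d1;b=o2+k[1]*d2; return (a+b)/2,np.linalg.norm(a-b)
def circ(P):
    f=lambda q:np.hypot(P[:,0]-q[0],P[:,1]-q[1])-q[2]
    r=least_squares(f,[*P[:,:2].mean(0),30],loss='soft_l1',f_scale=0.7); return r.x,np.abs(f(r.x)).mean()
def blob(img,seed,w,fn,S=6,op=5):
    x,y=[int(round(v)) for v in seed]; x0,y0=max(0,x-w),max(0,y-w)
    q=img[y0:y+w,x0:x+w]; q=cv2.resize(q,None,fx=S,fy=S,interpolation=cv2.INTER_CUBIC).astype(int)
    m=fn(q).astype(np.uint8)*255
    m=cv2.morphologyEx(m,cv2.MORPH_OPEN,cv2.getStructuringElement(cv2.MORPH_ELLIPSE,(op,op)))
    cs=cv2.findContours(m,cv2.RETR_EXTERNAL,cv2.CHAIN_APPROX_NONE)[0]
    def score(c):
        return cv2.contourArea(cv2.convexHull(c)) 
    cs=[c for c in cs if len(c)>10]
    c=max(cs,key=score)[:,0,:]
    return (c+0.5)/S-0.5+[x0,y0], m
E
cat > m0.py <<'E'
from h import *
import sys
from bench import status
C=cap("m0")
S,T=C["side"],C["top"]
rimS=lambda q:(q[...,2]>145)&(q[...,2]<222)
rimT=lambda q:(q[...,2]>90)&(q[...,2]<146)
darkS=lambda q:q[...,2]<130
darkT=lambda q:q[...,2]<80
for n,ss,st,h in(("large",(246,94),(372,158),50),("medium",(177,270),(154,158),46),("small",(204,175),(255,149),42)):
    cs,ms=blob(S["img"],ss,25,rimS);ct,mt=blob(T["img"],st,22,rimT)
    cv2.imwrite(f"pics/mk_{n}.png",np.hstack([ms,cv2.resize(mt,ms.shape[::-1])]))
    es=cv2.fitEllipse(cs.astype(np.float32));et=cv2.fitEllipse(ct.astype(np.float32))
    P,g=tri(C,es[0],et[0]); print(n,"tri",P.round(1),"gap",round(g,1))
    for nm,c,k in(("side",S,cs),("top",T,ct)):
        q,e=circ(plane(c,k,h)); print("  ",nm,q[:2].round(1),"dia",(2*q[2]).round(1),"res",e.round(2))
def cen(c):
    M=cv2.moments(np.round(c*16).astype(np.int32).reshape(-1,1,2)); return M["m10"]/M["m00"]/16,M["m01"]/M["m00"]/16
for n,ss,st,w in(("stand",(315,112),(368,234),28),("knob",(268,301),(145,234),14)):
    cs,ms=blob(S["img"],ss,w,darkS);ct,mt=blob(T["img"],st,w,darkT)
    P,g=tri(C,cen(cs),cen(ct)); print(n,"tri",P.round(1),"gap",round(g,1),cen(cs),cen(ct))
    if n=="stand":
        for nm,c,k in(("side",S,cs),("top",T,ct)):
            q,e=circ(plane(c,k,14)); print("  ",nm,q[:2].round(1),"dia",(2*q[2]).round(1),"res",e.round(2))
for n,c in C.items(): print(n,"cam at",-c["R"].T@c["t"])
E
python3 m0.py; python3 -c "
import cv2,numpy as np
cv2.imwrite('pics/mk.png',np.vstack([cv2.resize(cv2.imread(f'pics/mk_{n}.png'),(480,200)) for n in('large','medium','small')]))"
```

```text
large tri [ 627.7 -249.7   40.6] gap 3.0
   side [ 629.7 -234.7] dia 122.6 res 11.37
   top [ 624.7 -247.7] dia 79.2 res 1.58
medium tri [626.3 233.4  23.6] gap 0.5
   side [618.7 243.4] dia 72.3 res 3.3
   top [622.  228.7] dia 67.8 res 1.99
small tri [650.    8.3  23. ] gap 1.1
   side [643.2  22.3] dia 58.1 res 6.68
   top [645.8   8. ] dia 52.3 res 1.24
stand tri [ 461.3 -247.1    7.8] gap 0.2 (314.71715230654127, 112.6301104864836) (367.7039684632672, 234.05903930929173)
   side [ 460.9 -241.9] dia 105.7 res 1.7
   top [ 461.5 -245.7] dia 96.5 res 0.43
knob tri [458.4 254.   27.5] gap 0.3 (267.8159176722829, 301.03693716057813) (143.49537769242355, 233.60766681729177)
side cam at [377.47665895 597.20322425 763.24195853]
top cam at [ 437.33219396    6.07584544 1077.81673949]
```

View pics/mk.png

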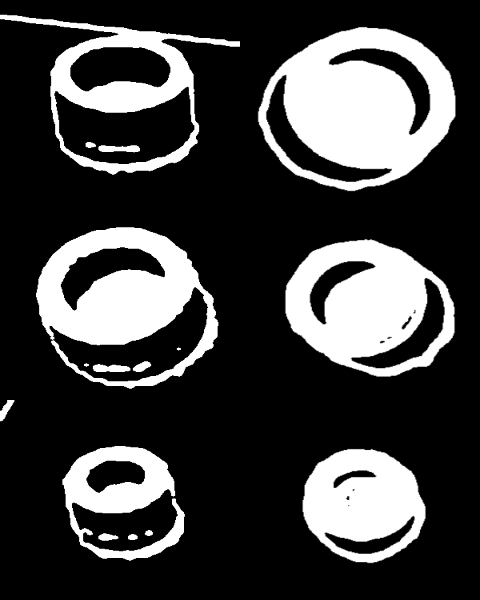

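The stand and knob triangulate cleanly, with gaps of 0.2–0.3 mm and plausible heights. The pot masks picked up thin edge transitions, so I'll use a larger opening to strip them.

```bash
cat > m1.py <<'E'
from h import *
C=np.load("cap_m0.npy",allow_pickle=True).item();S,T=C["side"],C["top"]
rimS=lambda q:(q[...,2]>145)&(q[...,2]<226)
rimT=lambda q:(q[...,2]>88)&(q[...,2]<148)
out=[]
for n,ss,st,h,D in(("large",(246,94),(372,158),50,70),("medium",(177,270),(154,158),46,58),("small",(204,175),(255,149),42,46)):
    cs,ms=blob(S["img"],ss,22,rimS,op=15);ct,mt=blob(T["img"],st,22,rimT,op=17)
    cs=cv2.convexHull(np.float32(cs))[:,0];ct=cv2.convexHull(np.float32(ct))[:,0]
    es=cv2.fitEllipse(cs);et=cv2.fitEllipse(ct)
    P,g=tri(C,es[0],et[0]); print(n,"tri",P.round(1),"gap",round(g,1),np.round(es[0],1),np.round(et[0],1))
    for nm,c,k,m in(("side",S,cs,ms),("top",T,ct,mt)):
        q,e=circ(plane(c,k,h)); print("  ",nm,q[:2].round(1),"dia",(2*q[2]).round(1),"res",e.round(2))
        a=np.linspace(0,6.28,60)
        I=cv2.resize(c["img"],None,fx=6,fy=6,interpolation=cv2.INTER_CUBIC)
        pp=proj(c,np.c_[q[0]+D/2*np.cos(a),q[1]+D/2*np.sin(a),0*a+h])
        cv2.polylines(I,[np.int32((pp+.5)*6)],True,(0,0,255),1)
        x,y=(np.array(ss if nm=="side" else st)*6); out.append(cv2.resize(I[y-132:y+132,x-132:x+132],(250,250)))
cv2.imwrite("pics/ov1.png",np.vstack([np.hstack(out[::2]),np.hstack(out[1::2])]))
E
python3 m1.py
```

```text
large tri [ 628.1 -251.4   53. ] gap 0.3 [246.   86.3] [373.1 157.4]
   side [ 629.1 -256.1] dia 74.3 res 1.62
   top [ 629.4 -252.5] dia 70.9 res 0.85
medium tri [626.5 234.7  44.6] gap 0.7 [175.5 266. ] [152.8 157.5]
   side [626.6 234.7] dia 58.0 res 0.43
   top [626.2 234.1] dia 59.8 res 0.98
small tri [650.5   8.9  40.6] gap 0.9 [202.9 169.5] [254.9 147.9]
   side [650.5   9.6] dia 46.5 res 0.5
   top [649.   9.] dia 50.0 res 1.06
```

View pics/ov1.png

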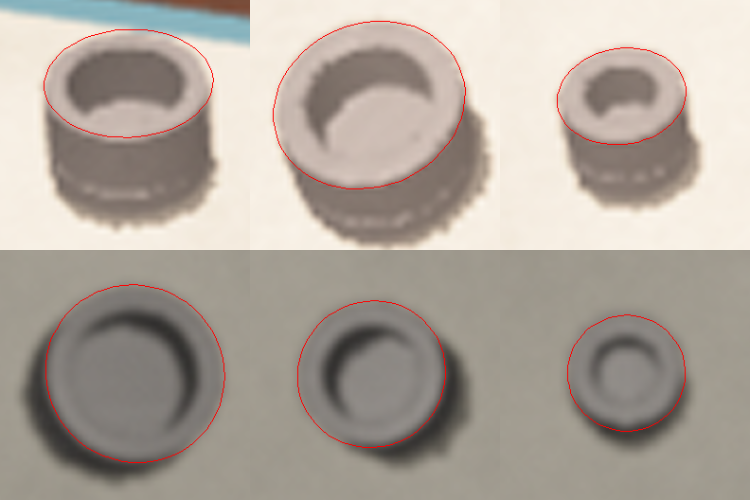

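The overlays fit. Circle diameters are mostly right and triangulated heights are 53/44.6/40.6 mm, close to the given 50/46/42. I'm using these centres:

| Part | x (mm) | y (mm) |
|---|---|---|
| Large pot | 629 | -252 |
| Medium pot | 626.4 | 234.4 |
| Small pot | 650 | 9 |
| Stand | 461.3 | -246.8 |
| Knob | 458.4 | 254 |

Next I turn the tool so its axes line up with the world (yaw π, so world = -x, -z, -y of the tool) and travel to the large pot.

Emit:
{"api": "play_rows", "payload": {"series": [[0,0,0,0,-0.93,0,0],[0,0,0,0,-0.93,0,0],[0,0,0,0,-0.93,0,0],[-0.55,0,1,0,0,0,0],[-0.55,0,1,0,0,0,0],[-0.55,0,1,0,0,0,0],[-0.55,0,1,0,0,0,0],[-0.55,0,1,0,0,0,0],[-0.55,0,1,0,0,0,0],[-0.55,0,1,0,0,0,0]], "grip_force": 40}}

```text
time_s: 1.03
tcp_pos: [250.0, 433.6, 404.5]
orientation: [-1.571, -0.0, -3.141]
contact_force: [-1.0, 0.6, 0.7]
finger_gap: 85.5
```

Emit:
{"api": "play_rows", "payload": {"series": [[-0.55,0,1,0,0,0,0],[-0.55,0,1,0,0,0,0],[-0.55,0,1,0,0,0,0],[-0.55,0,1,0,0,0,0],[-0.55,0,1,0,0,0,0],[-0.55,0,1,0,0,0,0],[-0.55,0,1,0,0,0,0],[-0.55,0,1,0,0,0,0],[-0.55,0,1,0,0,0,0],[-0.55,0,1,0,0,0,0]]}}

```text
time_s: 1.87
tcp_pos: [360.0, 233.6, 404.7]
orientation: [-1.571, 0.0, -3.141]
contact_force: [0.0, 0.2, -0.1]
finger_gap: 85.3
```

Emit:
{"api": "play_rows", "payload": {"series": [[-0.55,0,1,0,0,0,0],[-0.55,0,1,0,0,0,0],[-0.55,0,1,0,0,0,0],[-0.55,0,1,0,0,0,0],[-0.55,0,1,0,0,0,0],[-0.55,0,1,0,0,0,0],[-0.55,0,1,0,0,0,0],[-0.55,0,1,0,0,0,0],[-0.55,0,1,0,0,0,0],[-0.55,0,1,0,0,0,0]]}}

```text
time_s: 2.7
tcp_pos: [470.1, 33.6, 404.6]
orientation: [-1.571, -0.0, -3.141]
contact_force: [0.4, 0.8, -0.0]
finger_gap: 85.5
```

Emit:
{"api": "play_rows", "payload": {"series": [[-0.55,0.3,1,0,0,0,0],[-0.55,0.3,1,0,0,0,0],[-0.55,0.3,1,0,0,0,0],[-0.55,0.3,1,0,0,0,0],[-0.55,0.3,1,0,0,0,0],[-0.55,0.3,1,0,0,0,0],[-0.55,0.3,1,0,0,0,0],[-0.55,0.3,1,0,0,0,0],[-0.55,0.3,1,0,0,0,0],[-0.55,0.3,1,0,0,0,0]]}}

```text
time_s: 3.53
tcp_pos: [580.2, -166.3, 344.1]
orientation: [-1.571, -0.0, -3.141]
contact_force: [-0.5, 0.4, 0.7]
finger_gap: 85.4
```

Emit:
{"api": "play_rows", "payload": {"series": [[-0.49,0.94,0.86,0,0,0,0],[-0.49,0.94,0.86,0,0,0,0],[-0.49,0.94,0.86,0,0,0,0],[-0.49,0.94,0.86,0,0,0,0],[-0.49,0.94,0.86,0,0,0,0],[0,0,0,0,0,0,0]]}}

```text
time_s: 4.03
tcp_pos: [628.4, -253.3, 244.1]
orientation: [-1.573, -0.008, 3.139]
contact_force: [-0.2, 1.8, -1.8]
finger_gap: 85.5
```

Run:
```python
from h import *
C=cap("a"); print(proj(C["side"],[[629,-252,77],[629,-252,50]]))
s=C["side"]["img"][10:150,170:330];t=C["top"]["img"][80:240,290:450]
cv2.imwrite("pics/a.png",np.hstack([cv2.resize(s,(400,350)),cv2.resize(t,(350,350))]))
```

```text
[[245.28718934  77.78377606]
 [245.73443916  87.08564115]]
```

View pics/a.png

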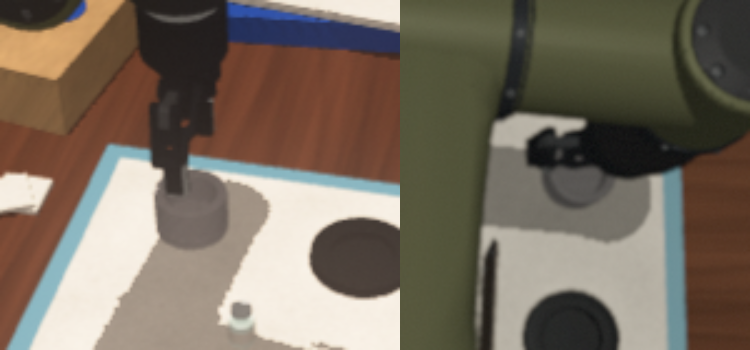

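The side view shows the near finger over the pot's near rim and the second behind it, with the top view agreeing. I descend next.

Emit:
{"api": "play_rows", "payload": {"series": [[0,0.6,-0.06,0,0,0,0],[0,0.6,0,0,0,0,0],[0,0.6,0,0,0,0,0],[0,0.6,0,0,0,0,0],[0,0.6,0,0,0,0,0],[0,0,0,0,0,0,0]]}}

```text
time_s: 4.63
tcp_pos: [627.8, -249.4, 186.6]
orientation: [-1.572, -0.005, -3.141]
contact_force: [-0.7, 0.3, -1.5]
finger_gap: 85.0
```

Emit:
{"api": "play_rows", "payload": {"series": [[0,0,0,0,0,0,0.1],[0,0,0,0,0,0,0.15],[0,0,0,0,0,0,0.2],[0,0,0,0,0,0,0.4],[0,0,0,0,0,0,1],[0,0,0,0,0,0,1],[0,0,0,0,0,0,1],[0,0,0,0,0,0,1]]}}

```text
time_s: 5.3
tcp_pos: [629.3, -250.1, 192.1]
orientation: [-1.57, 0.002, -3.141]
contact_force: [-1.3, -0.6, 6.0]
finger_gap: 68.4
```

Run:
```python
from h import *
from bench import status
C=cap("b"); o=status.get_obs(); print(o["tcp_pos"],o["contact_force"],o["wrist_torque"],o["joint_vel"],o["finger_gap"])
s=C["side"]["img"][10:150,170:330];t=C["top"]["img"][80:240,290:450]
cv2.imwrite("pics/b.png",np.hstack([cv2.resize(s,(400,350)),cv2.resize(t,(350,350))]))
```

```text
[ 629.26037402 -250.1514242   192.09296656] [-0.11417956  0.27801098  5.43748743] [0.00524789 0.09367876 0.03636251] [ 7.63621659e-04 -7.53874996e-05 -9.49899800e-04  6.82712589e-04
 -6.65314819e-04 -6.60643751e-05] 68.27449115121955
```

View pics/b.png

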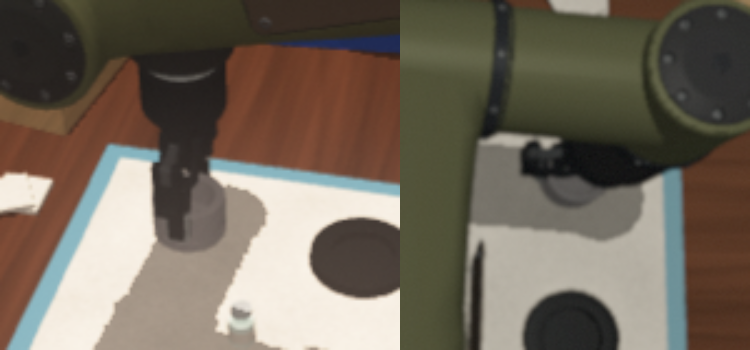

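The jaws are around the pot with a 68 mm gap, and the arm has settled. Lift it and carry it over the stand.

Emit:
{"api": "play_rows", "payload": {"series": [[0,-0.2,0,0,0,0,1],[0,-0.4,0,0,0,0,1],[0,-0.5,0,0,0,0,1],[0,-0.5,0,0,0,0,1],[0,-0.4,0,0,0,0,1],[0.4,0,0,0,0,0,1],[0.8,0,0,0,0,0,1],[0.9,0,0,0,0,0,1],[0.9,0,0,0,0,0,1],[0.9,0,-0.04,0,0,0,1]], "grip_force": 60}}

```text
time_s: 6.23
tcp_pos: [549.4, -249.2, 230.4]
orientation: [-1.571, -0.0, -3.141]
contact_force: [-0.1, 0.2, -0.5]
finger_gap: 68.0
```

Emit:
{"api": "play_rows", "payload": {"series": [[0.9,0,-0.04,0,0,0,1],[0.9,0,-0.04,0,0,0,1],[0.9,0,-0.04,0,0,0,1],[0.9,0,-0.04,0,0,0,1],[0.6,0,0,0,0,0,1],[0.3,0,0,0,0,0,1],[0,0,0,0,0,0,1],[0,0,0,0,0,0,1],[0,0,0,0,0,0,1]]}}

```text
time_s: 6.98
tcp_pos: [461.3, -246.1, 230.8]
orientation: [-1.571, 0.0, -3.141]
contact_force: [-0.4, 0.4, -1.2]
finger_gap: 68.4
```

Run:
```python
from h import *
from bench import status
C=cap("c"); o=status.get_obs(); print(o["tcp_pos"],o["orientation"],o["contact_force"],o["finger_gap"])
print(proj(C["side"],[[461.3,-246.8,14],[461.3,-246.8,50]]))
s=C["side"]["img"][40:140,265:365];t=C["top"]["img"][184:284,318:418]
cv2.imwrite("pics/c.png",np.hstack([cv2.resize(s,(400,400),interpolation=2),cv2.resize(t,(400,400),interpolation=2)]))
```

```text
[ 461.36039    -246.04232471  230.5721537 ] [-1.57073589e+00 -2.82937895e-04 -3.14110333e+00] [ 0.88220073 -0.38216113 -1.40403109] 67.91386324513725
[[314.83184122 110.71232195]
 [316.00647409  98.81803848]]
```

View pics/c.png

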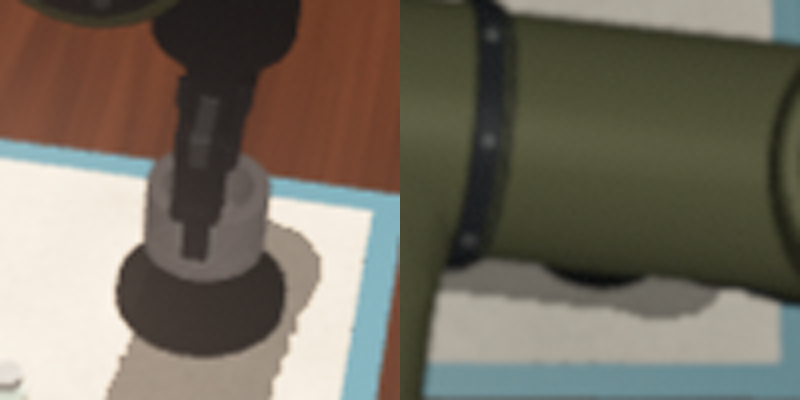

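The pot hangs upright over the stand, at image column ~317 against 316 expected. Its underside is at about 38 mm and home is 6 mm, so I lower it in stages.

Emit:
{"api": "play_rows", "payload": {"series": [[0,0.4,0.03,0,0,0,1],[0,0.4,0,0,0,0,1],[0,0.3,0,0,0,0,1],[0,0.15,0,0,0,0,1],[0,0.1,0,0,0,0,1],[0,0,0,0,0,0,1],[0,0,0,0,0,0,1]]}}

```text
time_s: 7.67
tcp_pos: [461.0, -246.7, 203.8]
orientation: [-1.571, -0.0, -3.141]
contact_force: [-0.3, -0.0, -0.9]
finger_gap: 68.0
```

Emit:
{"api": "play_rows", "payload": {"series": [[0,0.1,0,0,0,0,1],[0,0.08,0,0,0,0,1],[0,0.07,0,0,0,0,1],[0,0,0,0,0,0,1],[0,0,0,0,0,0,1],[0,0,0,0,0,0,1]]}}

```text
time_s: 8.17
tcp_pos: [460.9, -246.7, 198.8]
orientation: [-1.571, 0.0, -3.141]
contact_force: [0.5, 0.8, -2.3]
finger_gap: 67.7
```

Emit:
{"api": "play_rows", "payload": {"series": [[0,0.05,0,0,0,0,1],[0,0.05,0,0,0,0,1],[0,0,0,0,0,0,1],[0,0,0,0,0,0,1]]}}

```text
time_s: 8.5
tcp_pos: [461.1, -246.8, 198.3]
orientation: [-1.57, 0.001, -3.141]
contact_force: [-3.4, 2.7, 6.3]
finger_gap: 68.1
```

Contact came at z = 198.3 with 6 N, where 198.1 was predicted, so it is home. Release gently and look.

Emit:
{"api": "play_rows", "payload": {"series": [[0,0,0,0,0,0,0.15],[0,0,0,0,0,0,0.1],[0,0,0,0,0,0,0.05],[0,0,0,0,0,0,0],[0,0,0,0,0,0,0],[0,0,0,0,0,0,0]]}}

```text
time_s: 9.0
tcp_pos: [460.9, -246.7, 196.6]
orientation: [-1.571, -0.0, -3.141]
contact_force: [0.0, -0.2, -0.6]
finger_gap: 85.6
```

Emit:
{"api": "play_rows", "payload": {"series": [[0,-0.3,0,0,0,0,0],[0,-0.7,0,0,0,0,0],[0,-1,0,0,0,0,0],[0,-1,0,0,0,0,0],[0,-1,0,0,0,0,0],[-0.2,-1,-0.7,0,0,0,0],[-0.3,-1,-1,0,0,0,0],[-0.34,0,-1,0,0,0,0],[-0.34,0,-1,0,0,0,0],[-0.34,0,-1,0,0,0,0]]}}

```text
time_s: 9.83
tcp_pos: [491.4, -151.8, 317.8]
orientation: [-1.571, 0.002, -3.141]
contact_force: [-0.2, 0.2, -0.5]
finger_gap: 84.9
```

Emit:
{"api": "play_rows", "payload": {"series": [[-0.34,0,-1,0,0,0,0],[-0.34,0,-1,0,0,0,0],[-0.34,0,-1,0,0,0,0],[-0.34,0,-1,0,0,0,0],[-0.34,0,-1,0,0,0,0],[-0.34,0,-1,0,0,0,0],[-0.34,0,-1,0,0,0,0],[-0.34,0,-1,0,0,0,0],[-0.34,0,-1,0,0,0,0],[-0.34,0,-1,0,0,0,0]]}}

```text
time_s: 10.67
tcp_pos: [559.4, 48.4, 317.3]
orientation: [-1.571, 0.001, -3.141]
contact_force: [0.8, -0.7, -0.2]
finger_gap: 85.8
```

```bash
cat > chk.py <<'E'
from h import *
import sys
from bench import status
# args: tag z D  -> rim circle of tower top at height z
tag,z,D=sys.argv[1],float(sys.argv[2]),float(sys.argv[3])
C=cap(tag); o=status.get_obs(); print(o["time_s"],o["tcp_pos"].round(1),o["contact_force"].round(1),o["finger_gap"])
X=np.array([461.3,-246.8,z]);out=[];E={}
F={"side":lambda q:(q[...,2]>145)&(q[...,2]<226),"top":lambda q:(q[...,2]>88)&(q[...,2]<148)}
for n,c in C.items():
    p=proj(c,X)[0]; k,m=blob(c["img"],p,24,F[n],op=15); k=cv2.convexHull(np.float32(k))[:,0]
    E[n]=cv2.fitEllipse(k)[0]; q,e=circ(plane(c,k,z)); print(n,"pix",np.round(E[n],1),"xy",q[:2].round(1),"dia",(2*q[2]).round(1),"res",e.round(2))
    I=c["img"]; x,y=[int(v) for v in p]; W=36; I=I[y-W:y+W,x-W:x+W]; I=cv2.resize(I,None,fx=5,fy=5,interpolation=2)
    a=np.linspace(0,6.28,60); pp=proj(c,np.c_[q[0]+D/2*np.cos(a),q[1]+D/2*np.sin(a),0*a+z])
    cv2.polylines(I,[np.int32((pp-[x-W,y-W]+.5)*5)],True,(0,0,255),1); out.append(I)
P,g=tri(C,E["side"],E["top"]); print("tri",P.round(1),"gap",round(g,1))
cv2.imwrite(f"pics/chk_{tag}.png",np.hstack(out))
E
python3 chk.py d 56 70
```

```text
10.7667 [559.7  49.5 316.7] [ 0.8 -1.5  1.2] 85.60002593913197
side pix [323.9  99.6] xy [ 456.3 -244.9] dia 59.3 res 2.13
top pix [372.  222.2] xy [ 485.1 -244.8] dia 17.1 res 1.32
tri [ 464.7 -247.7   50.2] gap 43.0
```

View pics/chk_d.png

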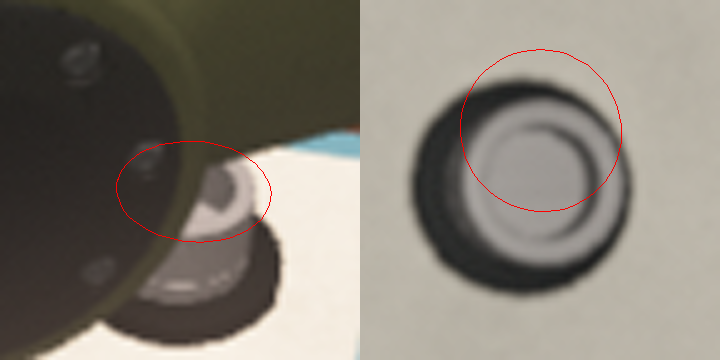

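The top view shows the large pot sitting in the stand. The side view is blocked by the arm, and the exposure has changed. I go on to the medium pot and check again from there.

Emit:
{"api": "play_rows", "payload": {"series": [[-0.34,0,-1,0,0,0,0],[-0.34,0,-1,0,0,0,0],[-0.34,0,-1,0,0,0,0],[-0.34,0,-1,0,0,0,0],[-0.34,0,-1,0,0,0,0],[-0.34,0,-1,0,0,0,0],[-0.34,0,-1,0,0,0,0],[-0.34,0,-1,0,0,0,0],[-0.34,0,-0.7,0,0,0,0],[-0.27,0,-0.5,0,0,0,0]]}}

```text
time_s: 11.6
tcp_pos: [626.0, 232.2, 316.8]
orientation: [-1.57, -0.0, -3.141]
contact_force: [0.8, -0.1, 0.3]
finger_gap: 85.3
```

```bash
sed -i 's/F={"side".*/r0=lambda c:np.median(c["img"][...,2][(c["img"][...,2]>c["img"][...,0]+8)\&(c["img"][...,0]>100)]); f=lambda lo,hi:(lambda q:(q[...,2]>lo)\&(q[...,2]<hi)); mS,mT=r0(C["side"]),r0(C["top"]); print("mat",mS,mT); F={"side":f(.59*mS,.92*mS),"top":f(.55*mT,.905*mT)}/' chk.py; python3 chk.py e 56 70
```

```text
11.7 [626.1 232.2 316.3] [ 0.6 -0.4 -0.1] 85.3031160492217
mat 191.0 172.0
side pix [315.4  98.2] xy [ 404.1 -208.3] dia 210.1 res 10.88
top pix [372.  233.1] xy [ 462.6 -245. ] dia 70.1 res 0.11
tri [ 462.7 -245.9   52.3] gap 0.2
```

View pics/chk_e.png

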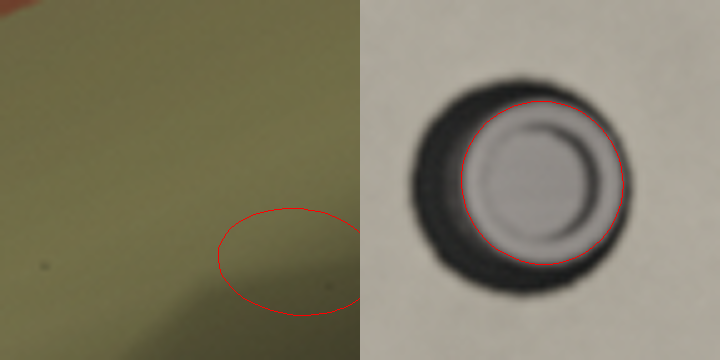

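View pics/top_e.png

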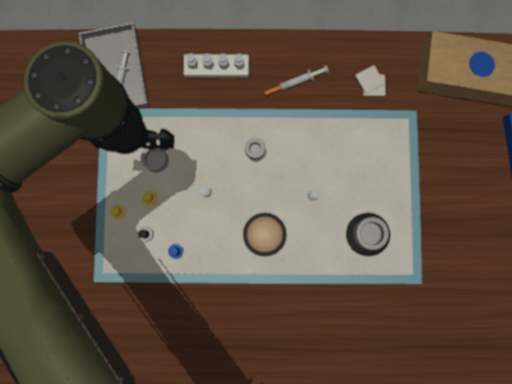

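The top camera fits the large pot at (462.6, -245.0), diameter 70.1, against a tool release position of (461, -246.7). That agrees within calibration. I descend on the medium pot.

Emit:
{"api": "play_rows", "payload": {"series": [[0,0.6,-0.11,0,0,0,0],[0,1,0,0,0,0,0],[0,1,0,0,0,0,0],[0,0.9,0,0,0,0,0],[0,0.7,0,0,0,0,0],[0,0.7,0,0,0,0,0],[0,0.6,0,0,0,0,0],[0,0.5,0,0,0,0,0],[0,0.3,0,0,0,0,0],[0,0.15,0,0,0,0,0]]}}

```text
time_s: 12.53
tcp_pos: [625.6, 233.4, 186.7]
orientation: [-1.57, -0.001, -3.141]
contact_force: [0.7, -0.5, 0.6]
finger_gap: 85.1
```

Emit:
{"api": "play_rows", "payload": {"series": [[0,0,0,0,0,0,0],[0,0,0,0,0,0,0.1],[0,0,0,0,0,0,0.2],[0,0,0,0,0,0,0.25],[0,0,0,0,0,0,0.3],[0,0,0,0,0,0,0.35],[0,0,0,0,0,0,0.6],[0,0,0,0,0,0,1],[0,0,0,0,0,0,1],[0,0,0,0,0,0,1]], "grip_force": 40}}

```text
time_s: 13.37
tcp_pos: [626.0, 233.8, 188.7]
orientation: [-1.571, 0.002, -3.141]
contact_force: [-0.7, 0.1, 4.1]
finger_gap: 56.8
```

Run:
```python
from h import *
from bench import status
C=cap("f"); o=status.get_obs(); print(o["tcp_pos"],o["orientation"],o["contact_force"],o["finger_gap"])
s=C["side"]["img"][200:320,120:240];t=C["top"]["img"][100:220,94:214]
cv2.imwrite("pics/f.png",np.hstack([cv2.resize(s,(400,400),interpolation=2),cv2.resize(t,(400,400),interpolation=2)]))
```

```text
[625.97524987 233.77775203 188.71061394] [-1.57129131e+00  1.52063957e-03 -3.14096930e+00] [-1.4597657   0.70243656  5.56664938] 57.243025570686356
```

View pics/f.png

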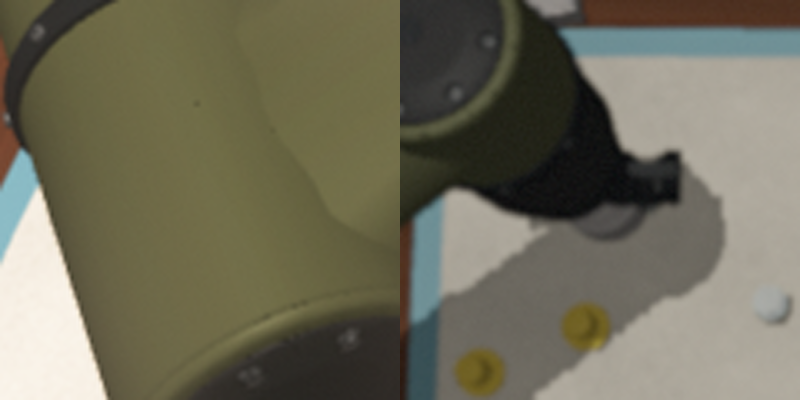

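The medium pot is gripped with a 57 mm gap. Lift 90 mm and carry it 164 mm in -x and 480 mm in -y.

Emit:
{"api": "play_rows", "payload": {"series": [[0,-0.2,0,0,0,0,1],[0,-0.4,0,0,0,0,1],[0,-0.7,0,0,0,0,1],[0,-0.8,0,0,0,0,1],[0,-0.8,0,0,0,0,1],[0,-0.8,0.3,0,0,0,1],[0.1,-0.5,0.7,0,0,0,1],[0.35,-0.3,1,0,0,0,1],[0.35,0,1,0,0,0,1],[0.35,0,1,0,0,0,1]], "grip_force": 60}}

```text
time_s: 14.3
tcp_pos: [602.2, 152.1, 278.6]
orientation: [-1.571, 0.001, -3.141]
contact_force: [-0.0, -0.3, -1.3]
finger_gap: 56.9
```

Emit:
{"api": "play_rows", "payload": {"series": [[0.35,0,1,0,0,0,1],[0.35,0,1,0,0,0,1],[0.35,0,1,0,0,0,1],[0.35,0,1,0,0,0,1],[0.35,0,1,0,0,0,1],[0.35,0,1,0,0,0,1],[0.35,0,1,0,0,0,1],[0.35,0,1,0,0,0,1],[0.35,0,1,0,0,0,1],[0.35,0,1,0,0,0,1]]}}

```text
time_s: 15.13
tcp_pos: [531.8, -48.1, 278.1]
orientation: [-1.571, 0.0, 3.142]
contact_force: [0.2, 0.2, -1.0]
finger_gap: 56.3
```

Emit:
{"api": "play_rows", "payload": {"series": [[0.35,0,1,0,0,0,1],[0.35,0,1,0,0,0,1],[0.35,0,1,0,0,0,1],[0.35,0,1,0,0,0,1],[0.35,0,1,0,0,0,1],[0.35,0,1,0,0,0,1],[0.35,0,1,0,0,0,1],[0.35,0,1,0,0,0,1],[0.26,0,1,0,0,0,1],[0,0,0.7,0,0,0,1]]}}

```text
time_s: 15.97
tcp_pos: [470.0, -242.3, 278.3]
orientation: [-1.571, 0.0, 3.141]
contact_force: [0.4, -0.2, -0.3]
finger_gap: 56.3
```

Emit:
{"api": "play_rows", "payload": {"series": [[0,0,0.3,0,0,0,1],[0,0,0,0,0,0,1],[0,0,0,0,0,0,1],[0,0,0,0,0,0,1]]}}

```text
time_s: 16.3
tcp_pos: [471.6, -246.0, 277.8]
orientation: [-1.571, -0.0, -3.141]
contact_force: [0.3, 0.1, -2.2]
finger_gap: 56.7
```

```bash
cat > see.py <<'E'
from h import *
import sys
from bench import status
tag=sys.argv[1]
C=cap(tag); o=status.get_obs(); print(o["time_s"],o["tcp_pos"].round(1),o["orientation"].round(4),o["contact_force"].round(1),o["finger_gap"])
s=C["side"]["img"][20:140,255:375];t=C["top"]["img"][174:294,308:428]
cv2.imwrite(f"pics/{tag}.png",np.hstack([cv2.resize(s,(400,400),interpolation=2),cv2.resize(t,(400,400),interpolation=2)]))
E
python3 see.py g
```

```text
16.4 [ 471.8 -245.8  277.8] [-1.5708e+00  1.0000e-04 -3.1403e+00] [-0.8  0.5 -0.9] 56.28040725338396
```

View pics/g.png

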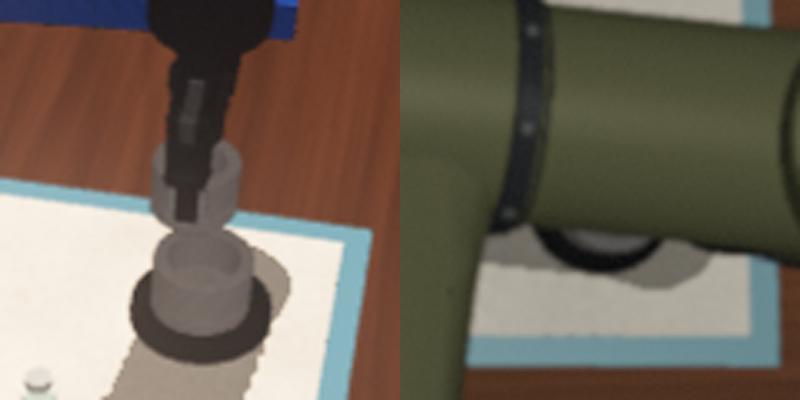

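X is 10 mm short because I miscounted the rows, and the side view shows the medium pot left of the large one. Correct that and compare the two in the side image.

Emit:
{"api": "play_rows", "payload": {"series": [[0.3,0,0,0,0,0,1],[0.2,0,0,0,0,0,1],[0,0,0,0,0,0,1],[0,0,0,0,0,0,1],[0,0,0,0,0,0,1]]}}

```text
time_s: 16.82
tcp_pos: [461.6, -246.4, 277.9]
orientation: [-1.571, 0.0, -3.141]
contact_force: [0.3, 0.2, -0.6]
finger_gap: 56.6
```

```bash
cat > see.py <<'E'
from h import *
import sys
from bench import status
# tag, then list of z,D pairs at tool xy -> draws circles at tool xy for the carried pot and given base
tag=sys.argv[1]; zs=[tuple(map(float,a.split(","))) for a in sys.argv[2:]]  # x,y,z,D
C=cap(tag); o=status.get_obs(); print(o["time_s"],o["tcp_pos"].round(1),o["orientation"].round(4),o["contact_force"].round(1),o["finger_gap"])
c=C["side"]; y0,x0=10,250; I=cv2.resize(c["img"][y0:y0+120,x0:x0+120],None,fx=5,fy=5,interpolation=2)
a=np.linspace(0,6.28,80)
for i,(x,y,z,D) in enumerate(zs):
    pp=proj(c,np.c_[x+D/2*np.cos(a),y+D/2*np.sin(a),0*a+z]); cv2.polylines(I,[np.int32((pp-[x0,y0]+.5)*5)],True,[(0,0,255),(0,255,0),(255,255,0)][i],1)
cv2.imwrite(f"pics/{tag}.png",I)
E
python3 see.py g2 461.8,-246.2,133,58 461.8,-246.2,56,70 461.3,-246.8,14,100
```

```text
16.9167 [ 461.7 -246.4  277.8] [-1.5707e+00  1.0000e-04 -3.1412e+00] [ 0.2  0.8 -0.6] 56.77191560787621
```

View pics/g2.png

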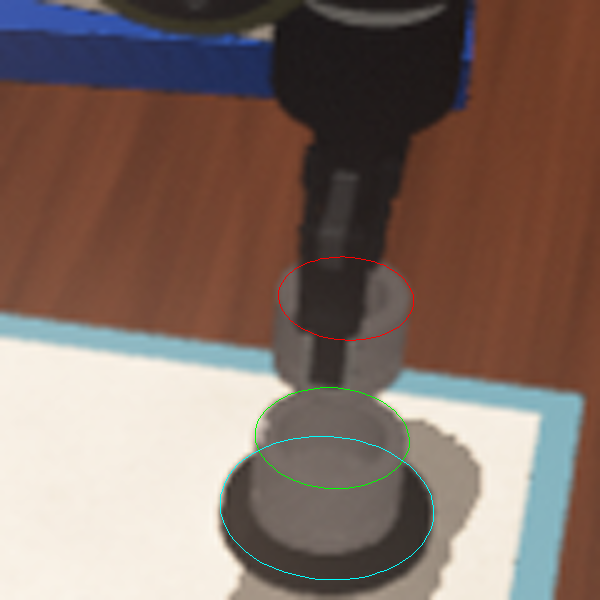

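The held pot and the large pot show the same small shift from their drawn circles, so they are aligned with each other. Lower it; home is predicted at tcp z ≈ 236.7.

Emit:
{"api": "play_rows", "payload": {"series": [[0,0.4,0,0,0,0,1],[0,0.5,0,0,0,0,1],[0,0.4,0,0,0,0,1],[0,0.2,0,0,0,0,1],[0,0.1,0,0,0,0,1],[0,0.1,0,0,0,0,1],[0,0,0,0,0,0,1],[0,0,0,0,0,0,1]]}}

```text
time_s: 17.58
tcp_pos: [461.8, -246.5, 244.0]
orientation: [-1.57, 0.0, -3.141]
contact_force: [0.2, -0.6, -0.8]
finger_gap: 56.3
```

Emit:
{"api": "play_rows", "payload": {"series": [[0,0.1,0,0,0,0,1],[0,0.08,0,0,0,0,1],[0,0.07,0,0,0,0,1],[0,0,0,0,0,0,1],[0,0,0,0,0,0,1],[0,0,0,0,0,0,1]]}}

```text
time_s: 18.08
tcp_pos: [461.7, -246.5, 238.8]
orientation: [-1.571, 0.0, -3.141]
contact_force: [0.2, 0.3, -1.1]
finger_gap: 56.8
```

Emit:
{"api": "play_rows", "payload": {"series": [[0,0.06,0,0,0,0,1],[0,0.06,0,0,0,0,1],[0,0.06,0,0,0,0,1],[0,0,0,0,0,0,1],[0,0,0,0,0,0,1]]}}

```text
time_s: 18.5
tcp_pos: [461.9, -246.6, 236.9]
orientation: [-1.57, 0.001, -3.141]
contact_force: [-3.6, 2.1, 6.5]
finger_gap: 56.2
```

It seated at 236.9 with 6.5 N, matching the prediction. Release, retreat and go to the small pot.

Emit:
{"api": "play_rows", "payload": {"series": [[0,0,0,0,0,0,0.25],[0,0,0,0,0,0,0.2],[0,0,0,0,0,0,0.1],[0,0,0,0,0,0,0],[0,0,0,0,0,0,0],[0,0,0,0,0,0,0]]}}

```text
time_s: 19.0
tcp_pos: [461.7, -246.5, 235.0]
orientation: [-1.571, -0.0, -3.141]
contact_force: [-0.3, 0.1, 0.0]
finger_gap: 85.3
```

Emit:
{"api": "play_rows", "payload": {"series": [[0,-0.3,0,0,0,0,0],[0,-0.7,0,0,0,0,0],[0,-1,0,0,0,0,0],[0,-1,0,0,0,0,0],[-0.2,-0.5,-0.3,0,0,0,0],[-0.5,0,-0.8,0,0,0,0],[-0.7,0,-1,0,0,0,0],[-0.8,0,-1,0,0,0,0],[-0.8,0,-1,0,0,0,0],[-0.8,0,-1,0,0,0,0]]}}

```text
time_s: 19.83
tcp_pos: [538.4, -143.0, 305.1]
orientation: [-1.571, 0.0, -3.141]
contact_force: [0.6, -0.4, 0.4]
finger_gap: 85.4
```

Emit:
{"api": "play_rows", "payload": {"series": [[-0.8,0,-1,0,0,0,0],[-0.8,0,-1,0,0,0,0],[-0.8,0,-1,0,0,0,0],[-0.8,0,-1,0,0,0,0],[-0.8,0,-1,0,0,0,0],[-0.8,0,-1,0,0,0,0],[-0.8,0,-1,0,0,0,0],[0,0,-0.5,0,0,0,0],[0,0,-0.2,0,0,0,0],[0,0,0,0,0,0,0]]}}

```text
time_s: 20.67
tcp_pos: [649.5, 10.6, 304.7]
orientation: [-1.571, -0.001, -3.14]
contact_force: [-0.2, -0.2, 0.3]
finger_gap: 85.3
```

```bash
python3 chk.py h 94 58
```

```text
20.7667 [649.2   9.3 305.3] [ 0.2 -0.5 -1.2] 85.54505544772833
mat 224.0 189.0
side pix [312.4  82.8] xy [ 464.1 -246.8] dia 60.9 res 1.45
top pix [373.3 232.7] xy [ 462.5 -238.3] dia 72.0 res 1.01
tri [ 466.8 -235.5  103. ] gap 9.4
```

View pics/chk_h.png

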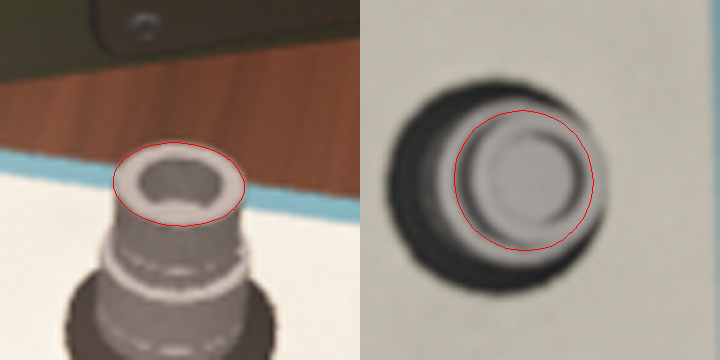

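View pics/side_h.png

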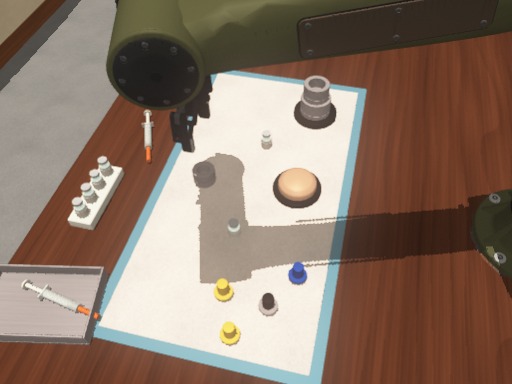

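The medium pot is upright in the large one in both views; only the top-view automatic circle fit is contaminated by the large rim. Descend on the small pot.

Emit:
{"api": "play_rows", "payload": {"series": [[-0.03,0.6,0,0,0,0,0],[0,1,0,0,0,0,0],[0,1,0,0,0,0,0],[0,0.9,0,0,0,0,0],[0,0.7,0,0,0,0,0],[0,0.6,0,0,0,0,0.1],[0,0.5,0,0,0,0,0.15],[0,0.4,0,0,0,0,0.2],[0,0.2,0,0,0,0,0.2],[0,0.05,0,0,0,0,0.2]]}}

```text
time_s: 21.6
tcp_pos: [650.1, 9.6, 185.5]
orientation: [-1.571, -0.001, -3.141]
contact_force: [-0.7, -0.3, -0.3]
finger_gap: 67.8
```

Emit:
{"api": "play_rows", "payload": {"series": [[0,0,0,0,0,0,0.25],[0,0,0,0,0,0,0.3],[0,0,0,0,0,0,0.35],[0,0,0,0,0,0,0.4],[0,0,0,0,0,0,0.45],[0,0,0,0,0,0,0.5],[0,0,0,0,0,0,0.7],[0,0,0,0,0,0,1],[0,0,0,0,0,0,1],[0,0,0,0,0,0,1]], "grip_force": 40}}

```text
time_s: 22.43
tcp_pos: [650.5, 9.6, 186.9]
orientation: [-1.571, 0.001, -3.141]
contact_force: [0.6, 0.1, 4.8]
finger_gap: 44.8
```

Run:
```python
from h import *
from bench import status
C=cap("i"); o=status.get_obs(); print(o["tcp_pos"],o["orientation"],o["contact_force"],o["finger_gap"])
s=C["side"]["img"][100:220,144:264];t=C["top"]["img"][90:210,195:315]
cv2.imwrite("pics/i.png",np.hstack([cv2.resize(s,(400,400),interpolation=2),cv2.resize(t,(400,400),interpolation=2)]))
```

```text
[650.44683555   9.63174037 186.89765843] [-1.57067896e+00  1.23870433e-03 -3.14105434e+00] [-0.10951018  0.2401186   4.5351813 ] 44.50175779267473
```

View pics/i.png

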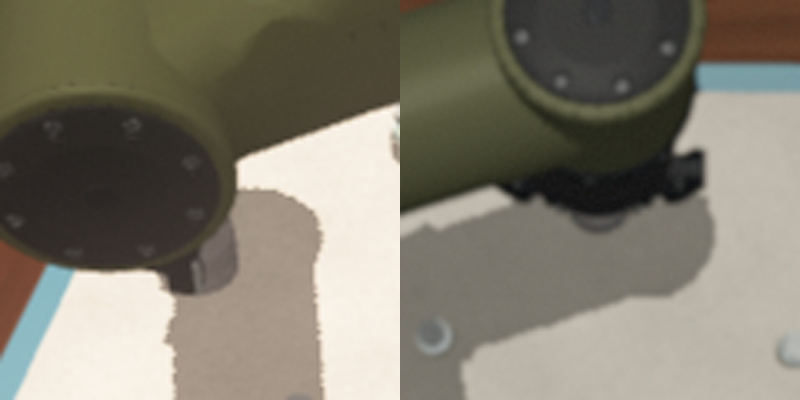

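Gripped with a 44.5 mm gap. Lift 125 mm and carry to the tower.

Emit:
{"api": "play_rows", "payload": {"series": [[0,-0.2,0,0,0,0,1],[0,-0.4,0,0,0,0,1],[0,-0.7,0,0,0,0,1],[0,-1,0,0,0,0,1],[0,-1,0,0,0,0,1],[0,-1,0,0,0,0,1],[0.3,-1,0.4,0,0,0,1],[0.6,-0.6,0.8,0,0,0,1],[0.73,-0.35,1,0,0,0,1],[0.8,0,1,0,0,0,1]], "grip_force": 60}}

```text
time_s: 23.37
tcp_pos: [601.4, -54.9, 314.4]
orientation: [-1.571, 0.004, -3.14]
contact_force: [0.7, -1.0, -0.1]
finger_gap: 44.4
```

Emit:
{"api": "play_rows", "payload": {"series": [[0.8,0,1,0,0,0,1],[0.8,0,1,0,0,0,1],[0.8,0,1,0,0,0,1],[0.8,0,1,0,0,0,1],[0.8,0,1,0,0,0,1],[0.8,0,1,0,0,0,1],[0.8,0,1,0,0,0,1],[0.8,0,1,0,0,0,1],[0.4,0,1,0,0,0,1],[0.2,0,0.6,0,0,0,1]]}}

```text
time_s: 24.2
tcp_pos: [460.3, -247.9, 312.5]
orientation: [-1.57, 0.001, 3.141]
contact_force: [-0.0, 0.0, -0.1]
finger_gap: 44.5
```

Emit:
{"api": "play_rows", "payload": {"series": [[0,0,0,0,0,0,1],[0,0,0,0,0,0,1],[0,0,0,0,0,0,1],[0,0,0,0,0,0,1]]}}

```text
time_s: 24.53
tcp_pos: [462.0, -245.9, 311.4]
orientation: [-1.571, 0.0, -3.14]
contact_force: [-0.7, 0.6, -1.4]
finger_gap: 43.9
```

```bash
python3 see.py j 461.9,-246.5,167,46 461.9,-246.5,94,58 461.9,-246.5,56,70
```

```text
24.6333 [ 462.  -245.9  311.2] [-1.5708 -0.     -3.1402] [-0.1  0.2 -0.3] 44.42371533335891
```

View pics/j.png

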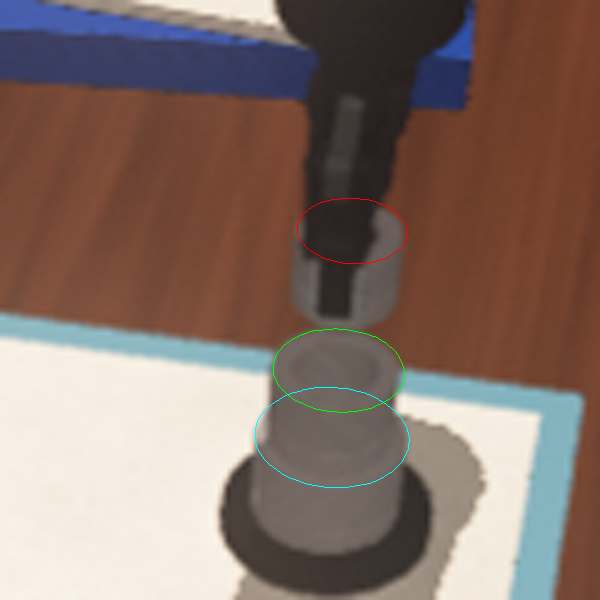

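All three share the same camera offset, so the small pot is aligned. Lower it; home is at tcp z ≈ 272.9.

Emit:
{"api": "play_rows", "payload": {"series": [[0,0.4,0.02,0,0,0,1],[0,0.5,0,0,0,0,1],[0,0.3,0,0,0,0,1],[0,0.15,0,0,0,0,1],[0,0.1,0,0,0,0,1],[0,0.1,0,0,0,0,1],[0,0,0,0,0,0,1],[0,0,0,0,0,0,1]]}}

```text
time_s: 25.3
tcp_pos: [461.7, -246.9, 280.3]
orientation: [-1.571, 0.0, -3.141]
contact_force: [-0.3, 0.3, -0.7]
finger_gap: 43.7
```

Emit:
{"api": "play_rows", "payload": {"series": [[0,0.1,0,0,0,0,1],[0,0.08,0,0,0,0,1],[0,0.07,0,0,0,0,1],[0,0,0,0,0,0,1],[0,0,0,0,0,0,1],[0,0,0,0,0,0,1]]}}

```text
time_s: 25.8
tcp_pos: [461.7, -246.9, 275.2]
orientation: [-1.571, 0.0, -3.141]
contact_force: [-0.1, 0.2, 0.1]
finger_gap: 43.8
```

Emit:
{"api": "play_rows", "payload": {"series": [[0,0.06,0,0,0,0,1],[0,0.06,0,0,0,0,1],[0,0,0,0,0,0,1],[0,0,0,0,0,0,1]]}}

```text
time_s: 26.13
tcp_pos: [461.8, -246.9, 273.0]
orientation: [-1.57, 0.0, -3.141]
contact_force: [-0.0, -0.4, 1.4]
finger_gap: 44.2
```

Emit:
{"api": "play_rows", "payload": {"series": [[0,0.05,0,0,0,0,1],[0,0.03,0,0,0,0,1],[0,0,0,0,0,0,1],[0,0,0,0,0,0,1]]}}

```text
time_s: 26.47
tcp_pos: [461.8, -246.9, 273.0]
orientation: [-1.57, 0.001, -3.141]
contact_force: [-3.8, 1.9, 9.3]
finger_gap: 44.3
```

Seated at 273.0 as predicted. Release, retreat and head for the lid.

Emit:
{"api": "play_rows", "payload": {"series": [[0,0,0,0,0,0,0.4],[0,0,0,0,0,0,0.35],[0,0,0,0,0,0,0.25],[0,0,0,0,0,0,0.1],[0,0,0,0,0,0,0],[0,0,0,0,0,0,0],[0,0,0,0,0,0,0]]}}

```text
time_s: 27.05
tcp_pos: [461.7, -246.9, 271.0]
orientation: [-1.571, -0.0, -3.141]
contact_force: [0.2, 0.0, -0.3]
finger_gap: 85.4
```

Emit:
{"api": "play_rows", "payload": {"series": [[0,-0.3,0,0,0,0,0],[0,-0.7,0,0,0,0,0],[0,-1,0,0,0,0,0],[0,-1,0,0,0,0,0],[0,-0.5,-0.3,0,0,0,0],[0,0,-0.7,0,0,0,0],[0,0,-1,0,0,0,0],[0,0,-1,0,0,0,0.2],[0,0,-1,0,0,0,0.2],[0,0,-1,0,0,0,0.3]]}}

```text
time_s: 27.88
tcp_pos: [461.4, -145.7, 341.1]
orientation: [-1.571, 0.0, -3.141]
contact_force: [0.5, -0.3, 0.4]
finger_gap: 60.3
```

Emit:
{"api": "play_rows", "payload": {"series": [[0,0,-1,0,0,0,0.4],[0,0,-1,0,0,0,0.4],[0,0,-1,0,0,0,0.4],[0,0,-1,0,0,0,0.4],[0,0,-1,0,0,0,0.4],[0,0,-1,0,0,0,0.4],[0,0,-1,0,0,0,0.4],[0,0,-1,0,0,0,0.4],[0,0,-1,0,0,0,0.4],[0,0,-1,0,0,0,0.4]]}}

```text
time_s: 28.72
tcp_pos: [461.2, 54.4, 341.2]
orientation: [-1.571, 0.0, -3.141]
contact_force: [0.5, 1.3, -0.6]
finger_gap: 51.4
```

Emit:
{"api": "play_rows", "payload": {"series": [[0,0,-1,0,0,0,0.4],[0,0,-1,0,0,0,0.4],[0,0,-1,0,0,0,0.4],[0,0,-1,0,0,0,0.4],[0,0,-1,0,0,0,0.4],[0,0,-1,0,0,0,0.4],[0,0,-1,0,0,0,0.4],[0.1,0,-1,0,0,0,0.4],[0.06,0,-0.7,0,0,0,0.4],[0,0,-0.3,0,0,0,0.4]]}}

```text
time_s: 29.55
tcp_pos: [457.8, 234.7, 340.8]
orientation: [-1.571, -0.0, -3.14]
contact_force: [-0.5, -0.5, -0.3]
finger_gap: 51.1
```

```bash
python3 chk.py k 128 46
```

```text
29.65 [458.1 233.8 340.8] [ 0.5 -0.7  0.3] 51.450142761885395
mat 207.0 166.0Traceback (most recent call last):
  File "chk.py", line 10, in <module>
    p=proj(c,X)[0]; k,m=blob(c["img"],p,24,F[n],op=15); k=cv2.convexHull(np.float32(k))[:,0]
                        ~~~~^^^^^^^^^^^^^^^^^^^^^^^^^^
  File "h.py", line 33, in blob
    c=max(cs,key=score)[:,0,:]
      ~~~^^^^^^^^^^^^^^
ValueError: max() iterable argument is empty
```

View pics/side_k.png

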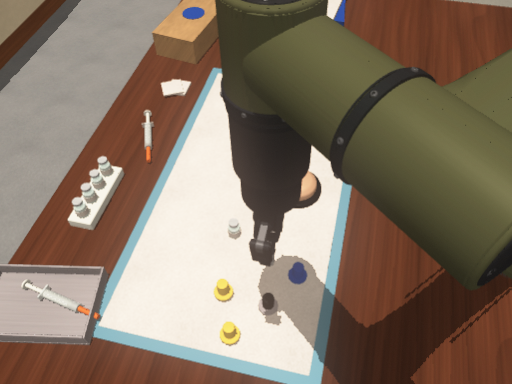

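View pics/top_k.png

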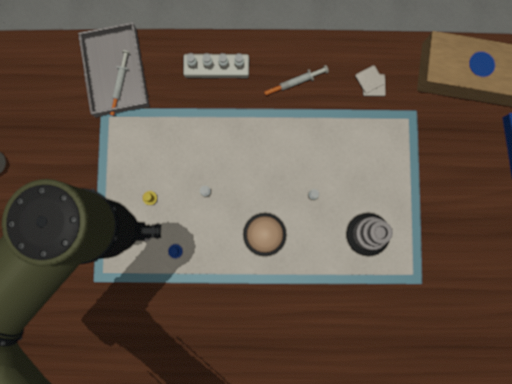

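The tower stands in the top view, and the lid is still in place. Move over the lid and descend.

Emit:
{"api": "play_rows", "payload": {"series": [[-0.02,0,-0.5,0,0,0,0.4],[0,0.5,-0.5,0,0,0,0.4],[0,1,0,0,0,0,0.4],[0,1,0,0,0,0,0.4],[0,1,0,0,0,0,0.4],[0,1,0,0,0,0,0.4],[0,0.8,0,0,0,0,0.4],[0,0.4,0,0,0,0,0.4],[0,0,0,0,0,0,0.4],[0,0,0,0,0,0,0.4]]}}

```text
time_s: 30.48
tcp_pos: [458.9, 253.1, 227.2]
orientation: [-1.57, 0.0, -3.141]
contact_force: [-0.3, -0.4, 0.1]
finger_gap: 51.0
```

Run:
```python
from h import *
from bench import status
C=cap("l"); o=status.get_obs(); print(o["tcp_pos"],o["orientation"],o["contact_force"],o["finger_gap"])
s=C["side"]["img"][240:340,215:315];t=C["top"]["img"][184:284,94:194]
cv2.imwrite("pics/l.png",np.hstack([cv2.resize(s,(400,400),interpolation=2),cv2.resize(t,(400,400),interpolation=2)]))
```

```text
[459.07656389 253.37709321 228.4298158 ] [-1.57183555e+00  1.67893239e-03 -3.14122825e+00] [ 0.11682529  0.07499109 -0.19306436] 51.43983118014434
```

View pics/l.png

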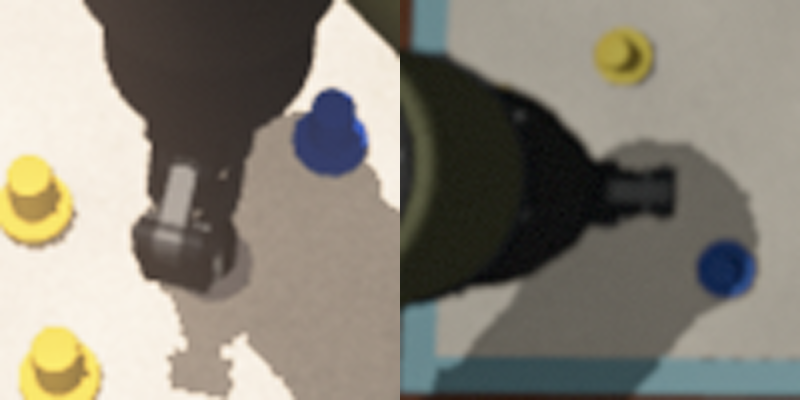

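The lid is directly behind and under the near finger, with the yellow and blue parts clear. Descend the last 39 mm and close.

Emit:
{"api": "play_rows", "payload": {"series": [[0.02,0.5,-0.02,0,0,0,0.4],[0,0.5,0,0,0,0,0.4],[0,0.5,0,0,0,0,0.4],[0,0.3,0,0,0,0,0.4],[0,0.1,0,0,0,0,0.4],[0,0,0,0,0,0,0.4],[0,0,0,0,0,0,0.4]]}}

```text
time_s: 31.17
tcp_pos: [458.4, 253.6, 189.2]
orientation: [-1.57, 0.0, -3.141]
contact_force: [-0.4, 0.1, -0.8]
finger_gap: 51.2
```

Emit:
{"api": "play_rows", "payload": {"series": [[0,0,0,0,0,0,0.5],[0,0,0,0,0,0,0.55],[0,0,0,0,0,0,0.6],[0,0,0,0,0,0,0.65],[0,0,0,0,0,0,0.7],[0,0,0,0,0,0,0.75],[0,0,0,0,0,0,0.85],[0,0,0,0,0,0,1],[0,0,0,0,0,0,1],[0,0,0,0,0,0,1]], "grip_force": 30}}

```text
time_s: 32.0
tcp_pos: [458.4, 253.6, 189.3]
orientation: [-1.571, 0.0, -3.141]
contact_force: [-0.2, 0.3, 1.0]
finger_gap: 18.9
```

Emit:
{"api": "play_rows", "payload": {"series": [[0,0,0,0,0,0,1],[0,0,0,0,0,0,1]]}}

```text
time_s: 32.17
tcp_pos: [458.4, 253.6, 189.3]
orientation: [-1.571, 0.0, -3.141]
contact_force: [1.0, -0.0, 1.4]
finger_gap: 19.0
```

Gripped with a 19 mm gap on the 20 mm knob. Lift 160 mm and carry 500 mm in -y; home is predicted at tcp z ≈ 309.3.

Emit:
{"api": "play_rows", "payload": {"series": [[0,-0.2,0,0,0,0,1],[0,-0.4,0,0,0,0,1],[0,-0.8,0,0,0,0,1],[0,-1,0,0,0,0,1],[0,-1,0,0,0,0,1],[0,-1,0,0,0,0,1],[0,-1,0,0,0,0,1],[0,-1,0.3,0,0,0,1],[0,-1,0.7,0,0,0,1],[0,-0.6,1,0,0,0,1]], "grip_force": 40}}

```text
time_s: 33.0
tcp_pos: [458.3, 213.7, 352.0]
orientation: [-1.572, 0.002, -3.14]
contact_force: [1.0, -0.0, -0.2]
finger_gap: 18.5
```

Emit:
{"api": "play_rows", "payload": {"series": [[0,0,1,0,0,0,1],[0,0,1,0,0,0,1],[0,0,1,0,0,0,1],[0,0,1,0,0,0,1],[0,0,1,0,0,0,1],[0,0,1,0,0,0,1],[0,0,1,0,0,0,1],[0,0,1,0,0,0,1],[0,0,1,0,0,0,1],[0,0,1,0,0,0,1]]}}

```text
time_s: 33.83
tcp_pos: [458.0, 12.5, 349.8]
orientation: [-1.571, 0.0, -3.141]
contact_force: [-0.2, 0.4, 0.3]
finger_gap: 19.1
```

Emit:
{"api": "play_rows", "payload": {"series": [[0,0,1,0,0,0,1],[0,0,1,0,0,0,1],[0,0,1,0,0,0,1],[0,0,1,0,0,0,1],[0,0,1,0,0,0,1],[0,0,1,0,0,0,1],[-0.05,0,1,0,0,0,1],[-0.06,0,1,0,0,0,1],[-0.06,0,1,0,0,0,1],[0,0,1,0,0,0,1]]}}

```text
time_s: 34.67
tcp_pos: [461.7, -187.5, 349.7]
orientation: [-1.571, 0.0, -3.141]
contact_force: [0.3, -0.6, 0.6]
finger_gap: 19.0
```

Emit:
{"api": "play_rows", "payload": {"series": [[0,0,1,0,0,0,1],[0,0,1,0,0,0,1],[0,0,0.7,0,0,0,1],[0,0,0.3,0,0,0,1],[0,0,0,0,0,0,1],[0,0,0,0,0,0,1],[0,0,0,0,0,0,1],[0,0,0,0,0,0,1]]}}

```text
time_s: 35.33
tcp_pos: [462.0, -245.7, 349.4]
orientation: [-1.571, 0.0, -3.14]
contact_force: [0.5, 0.1, 0.3]
finger_gap: 18.9
```

```bash
python3 see.py m 461.8,-246.9,173,34 461.8,-246.9,128,46 461.8,-246.9,94,58
```

```text
35.4333 [ 462.  -245.8  349.3] [-1.5707e+00  3.0000e-04 -3.1401e+00] [ 0.1 -0.3  0.3] 18.623747621666606
```

View pics/m.png

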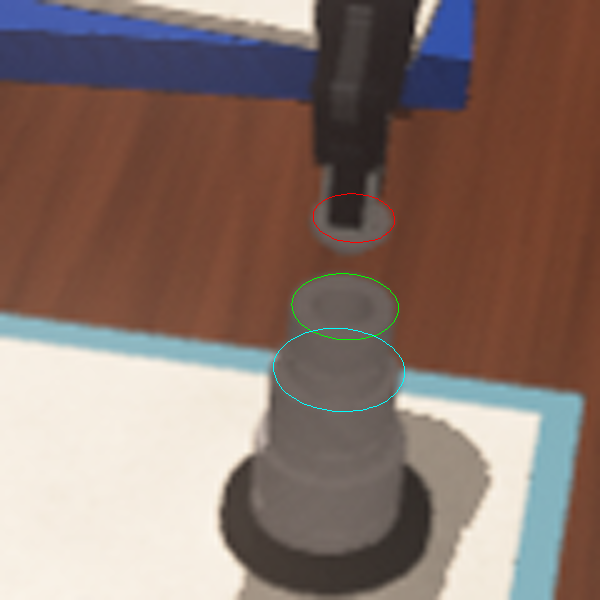

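Lid and mouth line up; both sit about 2–3 zoomed pixels left of their drawn circles. Lower it.

Emit:
{"api": "play_rows", "payload": {"series": [[0,0.4,0.05,0,0,0,1],[0,0.5,0,0,0,0,1],[0,0.3,0,0,0,0,1],[0,0.15,0,0,0,0,1],[0,0.1,0,0,0,0,1],[0,0.1,0,0,0,0,1],[0,0,0,0,0,0,1],[0,0,0,0,0,0,1]]}}

```text
time_s: 36.1
tcp_pos: [461.9, -247.5, 318.3]
orientation: [-1.571, 0.0, -3.141]
contact_force: [-0.2, 0.8, -0.7]
finger_gap: 18.7
```

Emit:
{"api": "play_rows", "payload": {"series": [[0,0.1,0,0,0,0,1],[0,0.1,0,0,0,0,1],[0,0.1,0,0,0,0,1],[0,0.05,0,0,0,0,1],[0,0,0,0,0,0,1],[0,0,0,0,0,0,1]]}}

```text
time_s: 36.6
tcp_pos: [461.9, -247.5, 311.1]
orientation: [-1.571, -0.0, -3.141]
contact_force: [0.1, -0.3, 0.7]
finger_gap: 18.5
```

Emit:
{"api": "play_rows", "payload": {"series": [[0,0.05,0,0,0,0,1],[0,0.05,0,0,0,0,1],[0,0,0,0,0,0,1],[0,0,0,0,0,0,1]]}}

```text
time_s: 36.93
tcp_pos: [461.9, -247.5, 309.3]
orientation: [-1.57, 0.0, -3.141]
contact_force: [-0.0, -0.4, 1.2]
finger_gap: 18.5
```

Emit:
{"api": "play_rows", "payload": {"series": [[0,0.04,0,0,0,0,1],[0,0.03,0,0,0,0,1],[0,0,0,0,0,0,1],[0,0,0,0,0,0,1]]}}

```text
time_s: 37.27
tcp_pos: [461.9, -247.5, 309.3]
orientation: [-1.57, 0.001, -3.141]
contact_force: [-0.9, 1.7, 7.0]
finger_gap: 18.7
```

Seated at 309.3 with 7 N, exactly as predicted. Release, back off and check in both views.

Emit:
{"api": "play_rows", "payload": {"series": [[0,0,0,0,0,0,0.75],[0,0,0,0,0,0,0.7],[0,0,0,0,0,0,0.6],[0,0,0,0,0,0,0.5],[0,0,0,0,0,0,0.4],[0,0,0,0,0,0,0.4],[0,0,0,0,0,0,0.4]]}}

```text
time_s: 37.85
tcp_pos: [461.9, -247.5, 307.6]
orientation: [-1.571, -0.0, -3.141]
contact_force: [-0.9, -0.6, 0.6]
finger_gap: 51.6
```

Emit:
{"api": "play_rows", "payload": {"series": [[0,-0.3,0,0,0,0,0.4],[0,-0.7,0,0,0,0,0.4],[0,-1,0,0,0,0,0.4],[0,-1,0,0,0,0,0.4],[-0.3,0,-0.4,0,0,0,0.4],[-0.7,0,-0.8,0,0,0,0.4],[-0.8,0,-1,0,0,0,0.4],[-0.8,0,-1,0,0,0,0.4],[-0.8,0,-1,0,0,0,0.4],[-0.8,0,-1,0,0,0,0.4]]}}

```text
time_s: 38.68
tcp_pos: [546.5, -142.3, 368.1]
orientation: [-1.571, 0.0, -3.141]
contact_force: [-0.8, -0.3, 0.3]
finger_gap: 51.1
```

Emit:
{"api": "play_rows", "payload": {"series": [[-0.8,0,-1,0,0,0,0.4],[-0.8,0,-1,0,0,0,0.4],[-0.8,0,-1,0,0,0,0.4],[-0.8,0,-1,0,0,0,0.4],[-0.8,0,-1,0,0,0,0.4],[-0.8,0,-1,0,0,0,0.4],[0,0,-0.7,0,0,0,0.4],[0,0,-0.3,0,0,0,0.4],[0,0,0,0,0,0,0.4],[0,0,0,0,0,0,0.4]]}}

```text
time_s: 39.52
tcp_pos: [641.4, -3.6, 368.1]
orientation: [-1.571, 0.0, -3.141]
contact_force: [0.0, 0.3, -0.1]
finger_gap: 51.2
```

Run:
```python
from h import *
from bench import status
C=cap("z"); o=status.get_obs(); print(o["time_s"],o["tcp_pos"],o["contact_force"])
S,T=C["side"],C["top"]
out=[]
for n,(x0,y0) in(("side",(275,40)),("top",(328,194))):
    c=C[n];I=cv2.resize(c["img"][y0:y0+80,x0:x0+80],None,fx=5,fy=5,interpolation=2)
    for z,D in((161,20),(133,34),(128,46),(94,58),(56,70)):
        a=np.linspace(0,6.28,80);pp=proj(c,np.c_[462.5+D/2*np.cos(a),-246.5+D/2*np.sin(a),0*a+z]);cv2.polylines(I,[np.int32((pp-[x0,y0]+.5)*5)],True,(0,0,255),1)
    out.append(I)
cv2.imwrite("pics/z.png",np.hstack(out))
def cen(c):
    M=cv2.moments(np.round(c*16).astype(np.int32).reshape(-1,1,2)); return M["m10"]/M["m00"]/16,M["m01"]/M["m00"]/16
p=[proj(c,[462,-247,147])[0] for c in(S,T)]
for w in(8,):
    cs,_=blob(S["img"],p[0],w,lambda q:q[...,2]<95);ct,_=blob(T["img"],p[1],w,lambda q:q[...,2]<75)
    print("knob",tri(C,cen(cs),cen(ct)),cen(cs),cen(ct),p)
print("vials expect", [ (s,t) for s,t in()])
```

```text
39.6167 [641.36274654  -4.26511764 368.35207135] [-0.01777809 -0.41831969 -0.78912137]
knob (array([ 462.9277769 , -246.29083847,  150.51149554]), np.float64(0.05448969591288891)) (318.8161619299699, 62.17080688833658) (384.395425226447, 231.72301785624592) [array([319.17986076,  63.40844796]), array([384.27931642, 232.23120225])]
vials expect []
```

View pics/z.png

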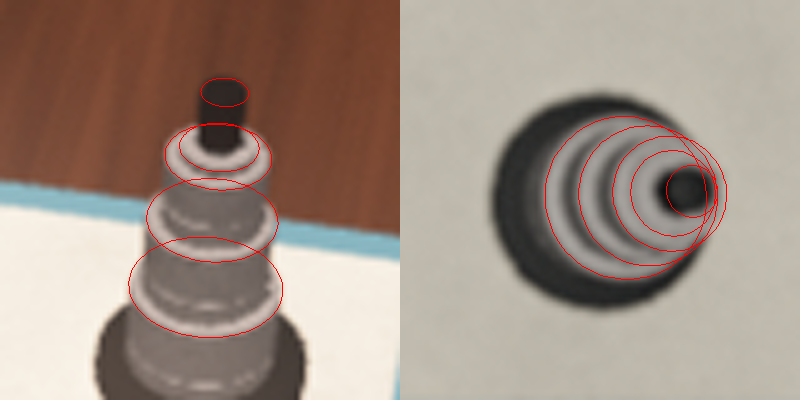

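View pics/side_z.png

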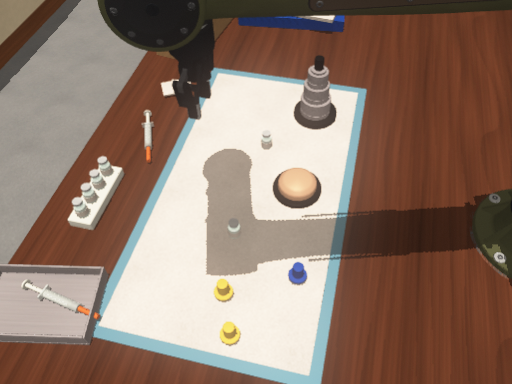

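Every layer matches the rims drawn at home height. The knob triangulates to (462.9, -246.3), 150.5 mm high against 147, which is similar to the +3 mm bias seen on the large pot. Both vials stand where they were, at pixels (266,139) and (234,228). Hand in.

```bash
python3 -c "
from bench import order,status
print(order.job_done()); print(status.get_obs()['time_s'])"
```

```text
the job is handed in; nothing more can be done
None
the job is handed in; nothing more can be done
```

I built the tower on the stand in order (large, medium and small pot, then the knobbed lid), released each piece before fetching the next, and handed the job in at about 40 s. The hand-in call gives no verdict.

**Seating:** each piece touched down within 0.2 mm of its predicted home height, with 6–9 N of contact force:

| Piece | Tool height at contact (mm) | Predicted (mm) |
|---|---|---|
| Large pot | 198.3 | 198.1 |
| Medium pot | 236.9 | 236.7 |
| Small pot | 273.0 | 272.9 |
| Lid | 309.3 | 309.3 |

**Last pictures:** in both views the tower's rims match circles drawn at their home heights. The tower looks upright and centred, and the vials and look-alikes are where they started.

**Checks that failed or disagreed:**
- The knob measured 150.5 mm high by the cameras against 147 mm expected. The large pot on the table had read about 3 mm high too, so I put this down to camera calibration.
- The cameras place the large pot about 1.5 mm away from the tool position in both x and y, which is within the stated calibration.
- Two automatic rim fits in the top view were spoiled by the arm or the rim below, and one later rim check failed to run. For those I relied on the pictures and the contact heights.

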